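Chase the thread of a weld boss with a tap wrench

ROBOT

A 6-joint arm with a two-finger parallel gripper is mounted at the origin on the work surface. World frame = base frame: x ahead of the robot, y to its left, z up, the work surface at z = 0. Lengths are in m, angles in rad, forces in N, time in s.
With the tool pointing down it reaches from about 0.325 to 0.9 m from the base axis. Payload 6.1 kg.
Tool frame: the origin (TCP) lies midway between the tips of the shut fingers; the grasp point (between the pads) lies 19 mm behind it; z points along the fingers, y is the line along which they close (so a half turn about z gives the same grasp; the last joint's range is limited). The gripper opens to 85 mm and grips with 20 to 120 N. Pads are 22 mm wide; open, the fingers measure 114 mm over their backs; the gripper's body (76 mm by 85 mm) begins 54 mm behind the grasp point. The pads swing forward as they close: fully open they stand 13 mm farther back than shut.
Start: joints at [-1.255, 0.22, 1.526, -0, 1.395, -0.126], TCP at [0.267, -0.565, 0.231] pointing down, gripper open.
Joint ranges: [-2.98, 2.98], [-0.91, 2.08], [0.09, 2.57], [-1.24, 4.39], [0.2, 2.65], [-2.68, 2.68]. Speed limits (rad/s): [2.57, 2.57, 3.01, 3.14, 3.14, 3.14].

INTERFACE

Orientations are given as [roll, pitch, yaw] about the fixed x, y, z axes, in that order (R = Rz(yaw) Ry(pitch) Rx(roll)).
In Python, from plant import movep, move_l, set_joints, gripper_to, hold, inverse_kinematics, observe, get_image, get_calibration, Unreachable, job_done gives the robot as it stands. Calls block until the motion is done:
- movep(position, orientation): joint-space move of the TCP to a pose.
- move_l(position, feed=0.15, rotation=None, max_force=None): straight line of the TCP; rotation=None keeps the orientation; feed is the mean speed in m/s. With max_force (N) it stops when the force on the tool has changed by that much, and returns True; else False.
- set_joints(angles): joint-space move.
- gripper_to(opening, f_grip=None): finger opening in m; f_grip is the grip in N (None keeps the last); returns when the fingers have stopped.
- hold(seconds).
- inverse_kinematics(position, orientation): joint angles nearest the present ones, or None.
- observe(): the state.
- get_image(name): name is "side" or "top"; returns (picture, depth): 480x640x3 uint8, red, green, blue; 480x640 float32, m along the optical axis (not along the pixel's ray), 0 where there is no reading.
- get_calibration(name): a dict with "intrinsics" (3x3 intrinsics, pixels), "dist_coeffs" ([k1, k2, p1, p2, k3] as OpenCV has them; the pictures are not rectified), "world_from_camera" (4x4, takes a point from camera to world coordinates). Camera axes: x right, y down, z forward; pixel columns grow to the right and rows downward; lengths in m; the calibration is good to about 2 mm. A picture is of the moment at which its call begins. get_calibration takes no time and is no camera call.
A pose or a line that the arm cannot do raises Unreachable and nothing moves.
- job_done(): hands the job in; it is judged then, once.
The state is a dict: "time_s": time; "q": joint angles; "joint_velocities": joint speeds; "joint_torque": joint torques, N m; "eef_pos": TCP position; "tcp_rot": TCP orientation; "ft_force": force on the tool from outside, world axes, zero at the start; "torque": the same for the moment, N m; "opening": finger opening in m; "grasp_force": force on a finger pad.
Only numpy, scipy, OpenCV 4.12 (cv2) and the standard library are available. Lean on these libraries where they do the work, as an engineer would, in place of code of your own. Each camera call takes 0.05 s, during which the arm holds its last target. There are 200 camera calls.

TASK

Fit the tap wrench fully home on the square end of the tap that stands in the clamped boss, then run the tap down its thread: half a turn clockwise, a quarter turn back, half a turn on, a quarter back, and a last half turn, which brings its yellow collar down to the brass bush. The turns are those of the tap itself; pause briefly at the end of each stroke, never lean or press hard on the brittle tap, and leave the other things alone. Leave the wrench standing on the tap and let go.

Things in the scene. Friction and masses are not known exactly. Their poses are not given: they have to be found in the camera images.
- vise: Fixed low blue vise (170 x 90 x 56 mm) clamping an upright round aluminium boss, 47 mm across; origin at the centre of its underside on the table, z up. The boss's top is 60 mm above the origin and carries a brass bush 32 mm across and 6 mm high, from which the tap stands up: a round shank 18 mm across with a yellow collar, and on top the steel drive square.
- drive_nominal (a point): Nominal centre of the flat top of the tap's drive square, 118 mm above the vise's origin (it sinks with the tap). The square is 14 x 14 mm and 26 mm long. The real tap stands upright up to 5 mm off this along the vise's x and up to 5 mm along its y, different each time. At tap = 0 its faces are parallel to the vise's x and y within 0.05 rad.
- tap (a joint): Turning angle of the tap, rad; 0 at the start, growing clockwise as seen from above; 3.14 is half a turn. The thread feeds the tap 3 mm down per turn. The thread resists turning with about 0.2 N m and holds the tap wherever it is left. There is a hard stop at 6.5.
- press (a joint): How far the tap in its floating mount has been pushed down by pressing, m; about 0.0005 unloaded, plus 0.001 per 10 N. Above 0.0025 (25 N) counts as pressing too hard.
- lean_x (a joint): How far a sideways push bends the tap about the vise's x axis, rad (pivot 60 mm above the vise's origin, 30 N m per rad, right-handed); 0 unloaded. More than 0.025 either way (about 15 N sideways at the square) counts as breaking it.
- lean_y (a joint): The same about the vise's y axis.
- tap_wrench: Loose tap wrench, 0.3 kg, standing upright on its socket mouth; origin at the mouth's centre, z up. Dark square socket, 32 mm across outside, about 34 at the mouth, 44 mm high; bore 16 x 16 mm, 28 mm deep, its lowest 8 mm flared to 25 mm to lead the drive square in. Fully home, the drive's top meets the bore's end and the origin is about 90 mm above the vise's origin.
- wrench_bar (a point): Centre of the wrench's steel cross bar, 37 mm above its origin; the bar is 10 mm thick and 150 mm long along the wrench's x. The socket turns about 0.15 rad either way on the square before it bites, so on each reversal the wrench turns about 0.3 rad before the tap moves.
- wrench_head (a point): Point on the wrench's axis, 66 mm above its origin, in the red square grip head above the bar: 24 x 24 mm, from 44 to 84 mm above the origin, its faces square to the wrench's x and y.
- spray_can: Loose red spray can, 56 mm across, 150 mm tall; origin at the centre of its underside. Bystander.
- copper_ring: Loose copper tube ring, 54 mm across, 32 mm tall; origin at the centre of its underside. Bystander.
- bar_stub: Loose aluminium round-bar offcut, 40 mm across, 45 mm tall; origin at the centre of its underside. Bystander.
- nut_blank: Loose round steel nut blank, 38 mm across, 18 mm tall; origin at the centre of its underside. Bystander.
- pliers: Loose pliers with red handles lying flat, about 170 mm long along x; origin near the middle. Bystander.
- screwdriver: Loose screwdriver with orange handle lying flat along its x. Bystander.
- tip_box: Loose closed white plastic box, 85 x 65 x 26 mm; origin at the centre of its underside. Bystander.
Mind the look-alikes: they are no part of the job. Of the things like the tap_wrench, leave any that is purple; of the rest the smaller one is meant.

How it is judged:
By the outcome, as a careful person would: the job done as asked, in the order asked, and still so for the second after the job is handed in, with the robot touching nothing.
It also fails if it takes over 72 s, if anything falls off the work surface, if the arm or the gripper's body presses on something with over 40 N, if the wrist force passes 120 N, or if a joint passes its speed limit or range.

## Working session

There is one attempt and no reset: what is moved stays moved. The work goes in short steps, each a Python script; the robot and the scene stay as the last script left them, time stands still between calls to the robot, and variables do not carry over. Pictures are saved under pics/ and viewed, at most 10 in all, crops included, and the job is handed in when it is done.

```bash
ls; mkdir -p pics
python3 - <<'E'
from plant import *
import cv2,numpy as np
for n in("side","top"):
    im,d=get_image(n);cv2.imwrite(f"pics/{n}0.png",im[:,:,::-1]);np.save(f"pics/{n}0.npy",d)
    c=get_calibration(n);print(c)
s=observe();print(s)
E
```

```text
pics
{'intrinsics': array([[592.48350729,   0.        , 322.25524743],
       [  0.        , 592.48350729, 242.43523437],
       [  0.        ,   0.        ,   1.        ]]), 'dist_coeffs': array([-0.01050283,  0.        ,  0.        ,  0.        ,  0.        ]), 'world_from_camera': array([[-0.97350812, -0.15591648,  0.16724829,  0.29986299],
       [-0.22813628,  0.71145024, -0.66467465,  0.89754729],
       [-0.01535511, -0.68522157, -0.72817279,  1.06477044],
       [ 0.        ,  0.        ,  0.        ,  1.        ]])}
{'intrinsics': array([[449.4361601 ,   0.        , 319.69280344],
       [  0.        , 449.4361601 , 235.58486148],
       [  0.        ,   0.        ,   1.        ]]), 'dist_coeffs': array([-0.09317105,  0.        ,  0.        ,  0.        ,  0.        ]), 'world_from_camera': array([[-1.13671621e-02, -9.81280027e-01,  1.92250606e-01,
         3.05690102e-01],
       [-9.99626321e-01,  1.59315543e-02,  2.22126823e-02,
        -9.68648274e-04],
       [-2.48597124e-02, -1.91926270e-01, -9.81094441e-01,
         1.22474284e+00],
       [ 0.00000000e+00,  0.00000000e+00,  0.00000000e+00,
         1.00000000e+00]])}
{'time_s': 0.1, 'q': array([-1.25512501e+00,  2.21140949e-01,  1.52750827e+00,  8.65315714e-06,
        1.39470733e+00, -1.26064366e-01]), 'joint_velocities': array([-1.81649906e-04, -1.13752753e-03, -2.00613958e-03,  2.93441219e-05,
        6.14813621e-04,  1.00356881e-04]), 'joint_torque': array([ 6.09043600e-04, -4.98245037e+01, -3.90545475e+01, -3.19804531e-04,
        5.68912248e-03,  1.29041797e-05]), 'eef_pos': array([ 0.26704022, -0.56447024,  0.23030643]), 'tcp_rot': array([-3.13984382e+00, -2.30225599e-04,  4.41733962e-01]), 'ft_force': array([0.48103426, 0.1179313 , 0.67857203]), 'torque': array([-0.01335803,  0.05716617,  0.02868627]), 'grasp_force': 0.0, 'opening': 0.08563254640155536}
```

View pics/top0.png

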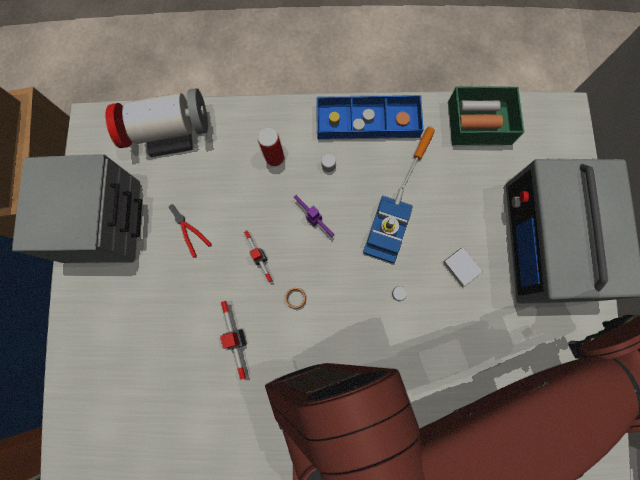

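View pics/side0.png

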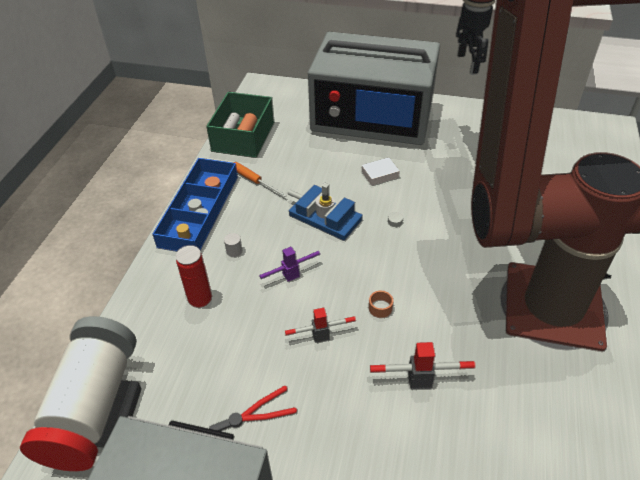

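Candidates for the wrench in the top view are purple (315,215), small red/black (259,255) and large red/black (232,340). I choose the small red one, which is at (320,325) in the side view. Next I check it, and the vise, in close crops.

```bash
cat > h.py <<'E'
from plant import *
import cv2,numpy as np
def ray(n,px):
    c=get_calibration(n);T=c["world_from_camera"]
    u=cv2.undistortPoints(np.array([[px]],float),c["intrinsics"],c["dist_coeffs"])[0,0]
    return T[:3,3],T[:3,:3]@np.array([u[0],u[1],1])
def at_z(n,px,z):
    o,d=ray(n,px);return o+d*(z-o[2])/d[2]
def at_d(n,px,dm):
    o,d=ray(n,px);return o+d*dm[int(px[1]),int(px[0])]
def proj(n,P):
    c=get_calibration(n);M=np.linalg.inv(c["world_from_camera"])
    return cv2.projectPoints(np.atleast_2d(np.array(P,float)),cv2.Rodrigues(M[:3,:3])[0],M[:3,3],c["intrinsics"],c["dist_coeffs"])[0][:,0]
def tile(tiles,fn,cols=2):
    ims={}
    out=[]
    for n,x,y,k in tiles:   # centre, zoom -> 400x300
        if n not in ims: ims[n]=get_image(n)[0][:,:,::-1]
        A=np.array([[k,0,200-k*x],[0,k,150-k*y]],float)
        out.append(cv2.warpAffine(ims[n],A,(400,300),flags=cv2.INTER_CUBIC))
    cv2.imwrite(fn,np.vstack([np.hstack(out[i:i+cols]) for i in range(0,len(out),cols)]))
E
python3 - <<'E'
from h import *
tile([("top",259,257,6),("side",320,325,4),("top",390,228,5),("side",326,210,4.5)],"pics/c1.png")
# world sanity by depth
dt=np.load("pics/top0.npy");ds=np.load("pics/side0.npy")
for n,d,p in [("top",dt,(258,253)),("side",ds,(320,313)),("top",dt,(247,236)),("top",dt,(270,280)),("top",dt,(390,224)),("side",ds,(325,186)),("top",dt,(370,245))]:print(n,p,at_d(n,p,d).round(4))
E
```

```text
top (258, 253) [0.4865 0.1852 0.0807]
side (320, 313) [0.4854 0.1926 0.079 ]
top (247, 236) [0.5391 0.2217 0.0443]
top (270, 280) [0.4198 0.1584 0.0434]
top (390, 224) [ 0.5517 -0.1548  0.1076]
side (325, 186) [ 0.5543 -0.1533  0.115 ]
top (370, 245) [ 0.5117 -0.1091  0.0305]
```

View pics/c1.png

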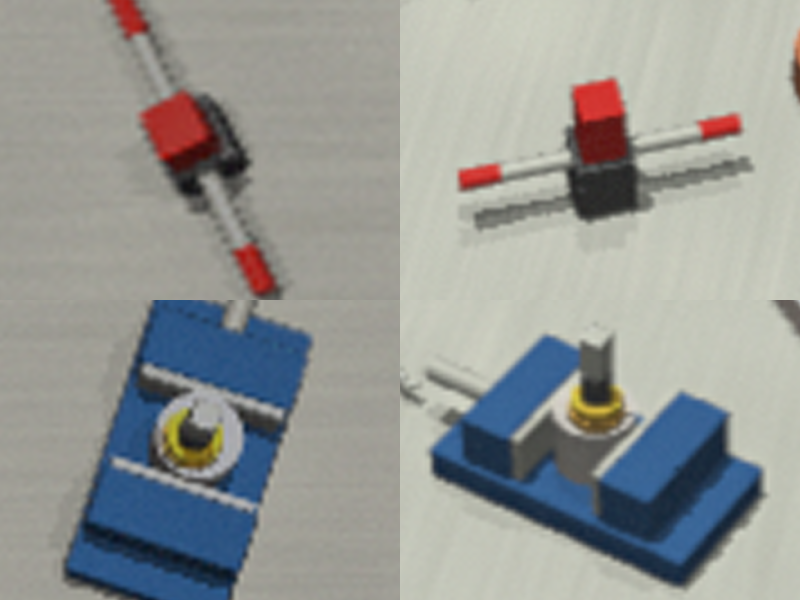

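The crop confirms the small red-headed wrench: black socket, about 24 mm head, bar with red ends. The top-view crops show its head at about (257,252) and the tap drive at (391,221). The side-view drive top is at (325,184). Now I fit poses from the depth.

```bash
cat > m.py <<'E'
from h import *
def cloud(n,im,d,mask):
    c=get_calibration(n);T=c["world_from_camera"]
    v,u=np.nonzero(mask&(d>0));uv=np.stack([u,v],1).astype(float)
    p=cv2.undistortPoints(uv[:,None],c["intrinsics"],c["dist_coeffs"])[:,0]
    P=np.c_[p,np.ones(len(p))]*d[v,u][:,None]
    return P@T[:3,:3].T+T[:3,3]
def rect(P):
    return cv2.minAreaRect((P[:,:2]*1000).astype(np.float32))
E
python3 - <<'E'
from m import *
for n in("top","side"):
    im=cv2.imread(f"pics/{n}0.png")[:,:,::-1].astype(int);d=np.load(f"pics/{n}0.npy")
    r,g,b=im[...,0],im[...,1],im[...,2]
    P=cloud(n,im,d,(b>r+40)&(b>g+20));P=P[(abs(P[:,0]-.55)<.13)&(abs(P[:,1]+.15)<.12)]
    for lo,hi in((.04,.07),(.015,.04)):
        Q=P[(P[:,2]>lo)&(P[:,2]<hi)];print(n,"blue",lo,len(Q),Q[:,2].mean().round(4),rect(Q))
    P=cloud(n,im,d,(r>g+60)&(r>b+60));P=P[(abs(P[:,0]-.485)<.1)&(abs(P[:,1]-.19)<.07)]
    Q=P[P[:,2]>.072];print(n,"head",len(Q),Q.mean(0).round(4),rect(Q))
    # bar tips
    Q=P[(P[:,2]<.05)];R=[Q[Q[:,0]>.485].mean(0),Q[Q[:,0]<.485].mean(0)]
    print(n,"tips",np.round(R,4),"mid",np.mean(R,0),"yaw",np.arctan2(*(R[0]-R[1])[[1,0]]))
    P=cloud(n,im,d,np.ones_like(r,bool));P=P[(np.hypot(P[:,0]-.553,P[:,1]+.153)<.025)&(P[:,2]>.108)&(P[:,2]<.13)]
    print(n,"drive",len(P),P.mean(0),rect(P))
for n,p in(("top",(391.6,220.4)),("side",(325.3,184))):print(at_z(n,p,.118))
for a,b in(((378,212.4),(406.6,221)),((372.6,230.4),(401,239.4))):
    v=at_z("top",a,.056)-at_z("top",b,.056);print("jaw edge",np.arctan2(v[1],v[0]),np.linalg.norm(v))
o=observe();print([inverse_kinematics(p,[np.pi,0,y]) for p,y in(([.486,.19,.13],.5),([.554,-.154,.2],.3))])
E
```

```text
top blue 0.04 771 0.0548 ((560.8838500976562, -160.69448852539062), (85.00728607177734, 127.50406646728516), 70.00666809082031)
top blue 0.015 578 0.0208 ((559.3107299804688, -160.7891845703125), (88.25211334228516, 169.88516235351562), 70.0169448852539)
top head 82 [0.4861 0.1934 0.0823] ((486.58343505859375, 193.44456481933594), (22.688199996948242, 23.008543014526367), 22.202451705932617)
top tips [[0.5449 0.223  0.0407]
 [0.4292 0.1642 0.0394]] mid [0.48704838 0.19359969 0.04008235] yaw 0.4710247878153701
top drive 34 [ 0.556705   -0.15595326  0.11583702] ((557.2128295898438, -156.04774475097656), (13.449612617492676, 15.006760597229004), 69.90912628173828)
side blue 0.04 615 0.0539 ((557.872802734375, -160.1595916748047), (86.6904296875, 128.20773315429688), 70.09366607666016)
side blue 0.015 542 0.0204 ((557.3821411132812, -159.67514038085938), (93.2918701171875, 170.9917755126953), 70.70664978027344)
side head 130 [0.4854 0.1959 0.0811] ((485.7209777832031, 194.70391845703125), (23.846723556518555, 26.531503677368164), 27.046131134033203)
side tips [[0.54   0.22   0.0377]
 [0.4385 0.1729 0.0407]] mid [0.48923383 0.19644242 0.03921741] yaw 0.43464027611217304
side drive 40 [ 0.55444361 -0.15470851  0.11358137] ((554.7654418945312, -155.1853485107422), (14.631842613220215, 17.10643768310547), 12.859418869018555)
[ 0.55864734 -0.15779176  0.118     ]
[ 0.55440932 -0.15721859  0.118     ]
jaw edge 1.2529648148074042 0.07935291100319808
jaw edge 1.2400943855106057 0.07850572109187577
[array([ 2.21475197e-01,  7.23646278e-02,  1.89054598e+00, -4.44089210e-16,
        1.17868205e+00,  1.29227152e+00]), array([-4.08256556e-01,  1.25789617e-01,  1.69360425e+00, -4.44089210e-16,
        1.32219878e+00,  8.62539771e-01])]
```

Pose estimates:

| Item | Position (x, y) | Yaw | Check |
|---|---|---|---|
| Wrench | (0.4865, 0.194) | ≈0.465 | Head top at z 0.082, expected 0.084 |
| Tap drive | (0.5565, −0.156) | vise ≈ −0.349 | Drive top at z 0.115, expected 0.118 |

I centre the wrench with two crossed grips, then lift it.

Run:
```python
from h import *
pi=np.pi
def st(t):
    s=observe();print(t,round(s["time_s"],2),s["eef_pos"].round(4),s["tcp_rot"].round(3),s["opening"].round(4),round(s["grasp_force"],1),s["ft_force"].round(1),s["q"].round(3))
x,y=.4865,.194
movep([.3,-.35,.28],[pi,0,.2]);st("a")
movep([x,y,.15],[pi,0,.465]);st("b")
move_l([x,y,.052],feed=.12,max_force=10);st("c")
gripper_to(.015,20);st("grip1")
gripper_to(.05);
move_l([x,y,.075],feed=.1)
movep([x,y,.075],[pi,0,.465+pi/2]);st("rot")
move_l([x,y,.052],feed=.1,max_force=10);gripper_to(.015,50);st("grip2")
move_l([x,y,.2],feed=.15);st("lift")
```

```text
Traceback (most recent call last):
AttributeError: 'float' object has no attribute 'round'
```

```bash
cat >> h.py <<'E'
pi=np.pi
def st(t):
    s=observe();print(t,round(s["time_s"],2),s["eef_pos"].round(4),s["tcp_rot"].round(3),round(s["opening"],4),round(s["grasp_force"],1),s["ft_force"].round(1),"Tz",round(s["torque"][2],2),"q6",round(s["q"][5],3),flush=True);return s
E
python3 - <<'E'
from h import *
x,y=.4865,.194
st("a")
movep([x,y,.15],[pi,0,.465]);st("b")
move_l([x,y,.052],feed=.12,max_force=10);st("c")
gripper_to(.015,20);st("grip1")
gripper_to(.05);
move_l([x,y,.075],feed=.1)
movep([x,y,.075],[pi,0,.465+pi/2]);st("rot")
move_l([x,y,.052],feed=.1,max_force=10);gripper_to(.015,50);st("grip2")
move_l([x,y,.2],feed=.15);st("lift")
E
```

```text
a 1.09 [ 0.3    -0.3507  0.2802] [3.141 0.    0.2  ] 0.0852 0.0 [ 0.6 -0.   0.3] Tz -0.0 q6 0.336
b 3.21 [0.4871 0.1932 0.1503] [ 3.141 -0.     0.464] 0.0854 0.0 [0.1 0.  0.4] Tz 0.0 q6 1.334
c 4.17 [0.4873 0.1941 0.0528] [ 3.141e+00 -1.000e-03  4.650e-01] 0.0852 0.0 [ 0.1  0.5 -0.6] Tz -0.05 q6 1.335
grip1 4.76 [0.4867 0.1941 0.0523] [ 3.142 -0.     0.465] 0.0237 24.8 [0.2 0.2 3.1] Tz -0.01 q6 1.335
rot 6.92 [0.4863 0.1939 0.0747] [-3.141 -0.     2.035] 0.0502 0.0 [ 0.4 -0.8 -0.3] Tz 0.04 q6 -0.235
grip2 7.64 [0.487  0.1941 0.0527] [3.14  0.    2.036] 0.0235 50.1 [-1.  -0.2  1.7] Tz 0.01 q6 -0.236
lift 8.78 [0.4856 0.1938 0.1986] [-3.139e+00 -1.000e-03  2.036e+00] 0.0233 49.6 [ 0.2 -0.2 -4.2] Tz 0.05 q6 -0.236
```

Run:
```python
from h import *
x,y=.5565,-.156
movep([x,y,.21],[pi,0,2.793]);st("over")
move_l([x,y,.183],feed=.1);st("hover")
u=proj("top",[x,y,.118])[0];v=proj("side",[x,y,.125])[0];print(u,v)
tile([("top",*u,8),("side",*v,8)],"pics/c2.png")
```

```text
over 10.12 [ 0.5563 -0.1551  0.2094] [ 3.141e+00 -1.000e-03  2.793e+00] 0.0239 49.6 [ 0.3  0.6 -3.6] Tz 0.02 q6 -1.631
hover 10.53 [ 0.5561 -0.1551  0.1822] [ 3.141e+00 -2.000e-03  2.794e+00] 0.0233 49.6 [-0.5  0.6 -2. ] Tz 0.02 q6 -1.632
[390.92721938 221.24103706] [324.30719728 182.00683957]
```

View pics/c2.png

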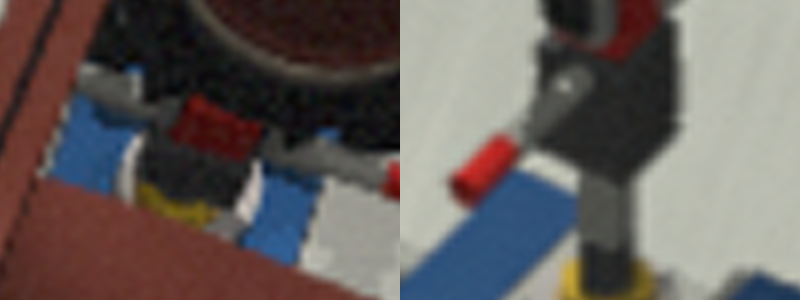

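Side crop: the socket silhouette spans 532–683 and the drive spans 577–635, so they are centred sideways to within about 0.5 mm. To check the depth direction I overlay the predicted outlines.

Run:
```python
from h import *
s=observe();p=s["eef_pos"];a=-.349
def sq(c,h,z):
    R=np.array([[np.cos(a),-np.sin(a)],[np.sin(a),np.cos(a)]])
    return [[*(np.array(c)+R@(h*np.array(k))),z] for k in((1,1),(-1,1),(-1,-1),(1,-1))]
out=[]
def crop(n,im,ctr,polys,k=10):
    A=np.array([[k,0,200-k*ctr[0]],[0,k,150-k*ctr[1]]],float)
    o=cv2.warpAffine(im,A,(400,300),flags=cv2.INTER_CUBIC)
    for P in polys:
        q=proj(n,P)@A[:,:2].T+A[:,2];cv2.polylines(o,[(q*16).astype(int)],True,(0,255,0),1,cv2.LINE_AA,4)
    out.append(o)
now={n:get_image(n)[0][:,:,::-1].copy() for n in("top","side")}
D=sq((.5565,-.156),.007,.118)
for n in("top","side"): crop(n,cv2.imread(f"pics/{n}0.png"),proj(n,[.5565,-.156,.118])[0],[D])
for n in("top","side"): crop(n,now[n],proj(n,[*p[:2],p[2]-.04])[0],[sq(p[:2],.017,p[2]-.0525),sq(p[:2],.016,p[2]-.0085)])
cv2.imwrite("pics/c3.png",np.vstack([np.hstack(out[:2]),np.hstack(out[2:])]))
```

```text
(no output)
```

View pics/c3.png

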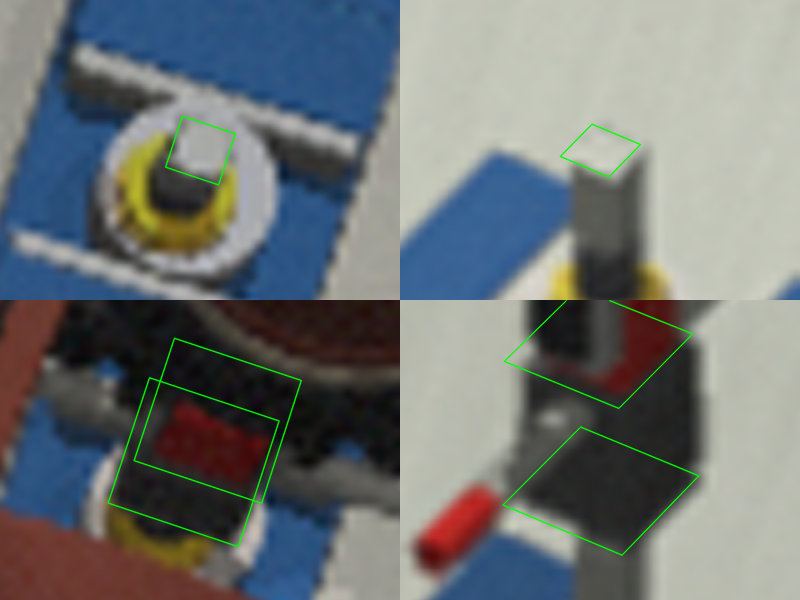

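The side overlay matches at the mouth, and the drive sits about 0.7 px right and 0.8 px low. The top overlay is within 0.3 px. The drive is therefore at about (0.5558, −0.1556), well inside the flare. I lower by feel.

Run:
```python
from h import *
x,y=.5558,-.1556
move_l([x,y,.175],feed=.05);s=st("pre")
for z in(.168,.164,.160,.155,.150,.146,.1445):
    r=move_l([x,y,z],feed=.03,max_force=5);s=st(("STOP " if r else "")+str(z))
    if r: break
```

```text
pre 11.04 [ 0.5553 -0.1554  0.1743] [ 3.142e+00 -1.000e-03  2.793e+00] 0.0231 49.6 [ 0.8 -0.2 -3.1] Tz -0.02 q6 -1.632
0.168 11.43 [ 0.5556 -0.1556  0.1677] [ 3.142e+00 -1.000e-03  2.793e+00] 0.0235 49.6 [-0.   0.2 -2.9] Tz 0.0 q6 -1.632
0.164 11.71 [ 0.5563 -0.1558  0.1642] [-3.142e+00  1.000e-03  2.793e+00] 0.0231 49.8 [ 1.4 -1.  -2.9] Tz 0.02 q6 -1.632
STOP 0.16 11.93 [ 0.5566 -0.1562  0.1597] [-3.141e+00  2.000e-03  2.793e+00] 0.0236 49.6 [ 2.4 -1.6 -2. ] Tz 0.04 q6 -1.632
```

```bash
cat >> h.py <<'E'
def favg(n=8):
    F=[]
    for _ in range(n):
        s=observe();F.append(np.r_[s["ft_force"],s["torque"][2]]);hold(.02)
    return np.mean(F,0)
E
python3 - <<'E'
from h import *
x,y=.5563,-.1560
for z in(.160,.157,.154,.151,.148,.146,.1445):
    r=move_l([x,y,z],feed=.03,max_force=8);F=favg();s=observe()
    print(z,r,s["eef_pos"].round(4),F.round(2),round(x,4),round(y,4),round(s["time_s"],2))
    if r: break
    x+=np.clip(F[0]*.00015,-.0005,.0005);y+=np.clip(F[1]*.00015,-.0005,.0005)
E
```

```text
0.16 False [ 0.5564 -0.1561  0.1599] [ 2.98 -2.01 -3.13  0.01] 0.5563 -0.156 12.32
0.157 False [ 0.5567 -0.1563  0.1568] [ 2.86 -1.62 -3.3   0.02] 0.5567 -0.1563 12.7
0.154 False [ 0.557  -0.1565  0.1537] [ 2.24 -1.33 -3.38  0.  ] 0.5572 -0.1565 13.08
0.151 False [ 0.5573 -0.1566  0.1507] [ 2.   -0.94 -3.73  0.01] 0.5575 -0.1567 13.47
0.148 False [ 0.5576 -0.1567  0.1477] [ 1.22 -1.07 -4.26  0.01] 0.5578 -0.1569 13.85
0.146 False [ 0.5578 -0.1569  0.1458] [ 0.47 -0.36 -3.76  0.  ] 0.558 -0.157 14.23
0.1445 False [ 0.558  -0.157   0.1444] [ 0.21 -0.04 -3.19 -0.01] 0.5581 -0.1571 14.62
```

Run:
```python
from h import *
x,y=.5588,-.1573
r=move_l([x,y,.1445],feed=.03);print(favg().round(2))
for z in np.arange(.1435,.1385,-.0005):
    r=move_l([x,y,z],feed=.02);F=favg(6);s=observe()
    print(round(z,4),s["eef_pos"].round(4),F.round(2),round(s["time_s"],2))
    if F[2]>1.5 or np.hypot(*F[:2])>5: break
```

```text
[ 0.   -0.36 -3.44  0.  ]
0.1435 [ 0.5588 -0.1573  0.1435] [ 0.28  0.12 -3.06 -0.  ] 15.35
0.143 [ 0.5588 -0.1573  0.143 ] [-0.17 -0.05 -3.37  0.01] 15.7
0.1425 [ 0.5588 -0.1573  0.1425] [ 0.   -0.09 -3.26 -0.01] 16.05
0.142 [ 0.5589 -0.1574  0.1423] [-0.38 -0.05 -1.17  0.02] 16.4
0.1415 [ 0.559  -0.1574  0.1419] [-0.59  0.11  1.5  -0.  ] 16.75
0.141 [ 0.5591 -0.1574  0.1415] [-0.88  0.13  3.86 -0.  ] 17.1
```

It is home at TCP z ≈ 0.1424 (expected about 0.1425), with forces near zero. Next I centre by light side probes and find the clockwise bite angle.

```bash
cat >> h.py <<'E'
def go(x,y,z,yaw):
    # tool vertical; yaw not wrapped: pick q6 continuous
    s=observe();q=np.array(inverse_kinematics([x,y,z],[pi,0,yaw]))
    q[5]=q[0]+pi/2-yaw
    set_joints(q);return q
E
python3 - <<'E'
from h import *
x,y,z=.5589,-.1574,.1421
ex=np.array([np.cos(-.349),np.sin(-.349)]);ey=np.array([-ex[1],ex[0]])
c=np.array([x,y]);move_l([*c,z],feed=.03);print(favg().round(2))
for e in(ey,ex):
    E=[]
    for sgn in(1,-1):
        for k in np.arange(.0004,.0026,.0004):
            move_l([*(c+sgn*k*e),z],feed=.03);F=favg(4)[:2]@e
            if sgn*F<-1.6: break
        E.append(sgn*(k-abs(F)/1e4*1.0));move_l([*c,z],feed=.03)
        print(sgn,round(k,4),F.round(2))
    c=c+e*np.mean(E);print(c.round(4),E)
move_l([*c,z],feed=.03);st("c");s=observe();q=inverse_kinematics([*c,z],[pi,0,2.793]);print(q,s["q"])
for w in np.arange(0,.33,.04):
    go(*c,z,2.793-w);F=favg(4);print(round(w,2),F.round(2))
    if abs(F[3])>.15:break
st("bite")
E
```

```text
[-0.14 -0.06  1.39 -0.  ]
1 0.0008 -2.59
-1 0.0008 1.91
[ 0.5589 -0.1574] [np.float64(0.0005410707176930415), np.float64(-0.0006092689283636401)]
1 0.0008 -1.78
-1 0.0016 1.68
[ 0.5585 -0.1573] [np.float64(0.0006220453381099572), np.float64(-0.0014323266413942214)]
c 21.9 [ 0.5584 -0.1572  0.142 ] [-3.141e+00  1.000e-03  2.793e+00] 0.0231 50.1 [-1.4 -0.5  0.4] Tz 0.01 q6 -1.632
[-0.41040146  0.19387537  1.73087292  0.          1.21684436 -1.63260513] [-4.10331807e-01  1.92921623e-01  1.73211470e+00 -1.50500237e-04
  1.21564766e+00 -1.63245377e+00]
0.0 [-0.95 -0.1  -0.13 -0.  ]
0.04 [-0.61 -0.36 -0.27 -0.01]
0.08 [-0.18 -1.05 -0.32  0.01]
0.12 [-0.38 -1.56 -0.51  0.01]
0.16 [ 0.06 -1.59 -0.39  0.07]
0.2 [-0.68 -2.37 -0.48  0.14]
0.24 [-0.52 -2.96 -0.63  0.18]
bite 24.12 [ 0.5585 -0.1574  0.1421] [-3.142  0.     2.555] 0.0234 50.0 [ 0.2 -3.1  0.4] Tz 0.2 q6 -1.394
```

Run:
```python
from h import *
c=np.array([.5585,-.1575]);z0=.1421;w0=.22
for w in(.9,2.0,pi+w0):
    go(*c,z0-.003*max(w-w0,0)/2/pi,2.793-w);F=favg(4);print(round(w,2),F.round(2))
    c+=np.clip(F[:2]*.00008,-.0003,.0003)
st("s1 end");print(c);hold(.4)
# reversal: feel the play
for w in(pi+.1,pi,pi-.1,pi-.14,pi-.18,pi-.22):
    go(*c,z0-.0015,2.793-w);F=favg(4);print("rev",round(w-pi,2),F.round(2))
st("rev")
```

```text
0.9 [ 0.37 -1.12 -0.25  0.12]
2.0 [ 1.01 -0.68 -0.76  0.16]
3.36 [ 2.07 -0.35 -1.13  0.16]
s1 end 27.25 [ 0.5588 -0.1576  0.1407] [-3.141e+00 -1.000e-03 -5.680e-01] 0.0232 50.0 [ 3.  -0.6 -1.1] Tz 0.16 q6 1.727
[ 0.55877662 -0.15767186]
rev 0.1 [ 1.03 -0.1  -0.05  0.03]
rev 0.0 [ 0.41 -0.34  0.53  0.04]
rev -0.1 [ 0.39 -0.7   0.31 -0.  ]
rev -0.14 [ 0.79 -0.3  -0.07  0.  ]
rev -0.18 [ 0.99  0.26 -0.11 -0.03]
rev -0.22 [ 2.13  0.25 -0.25 -0.14]
rev 29.55 [ 0.5588 -0.1576  0.1406] [-3.141 -0.    -0.13 ] 0.0235 50.0 [ 2.6  0.5 -0.7] Tz -0.21 q6 1.29
```

Run:
```python
from h import *
c=np.array([.5590,-.1576]);z0=.1421
w=pi/2-.235
go(*c,z0-.00075,2.793-w);F=favg(4);st("s2 end");print(F.round(2));hold(.4)
w+=.2;go(*c,z0-.00075,2.793-w);print("unload",favg(4).round(2))
gripper_to(.048);st("open")
go(*c,z0-.00075,2.793-w+pi/2);gripper_to(.015,50);print("regrip",favg(4).round(2));s=st("regrip")
```

```text
s2 end 31.02 [ 0.5587 -0.1576  0.1413] [-3.141  0.     1.456] 0.0232 50.1 [-1.9 -1.1  0.7] Tz -0.13 q6 -0.296
[-0.87 -0.02  0.32 -0.19]
unload [ 0.03  0.08 -0.48 -0.02]
open 32.16 [ 0.5591 -0.1576  0.1414] [ 3.141 -0.     1.258] 0.0482 0.0 [-0.2 -0.  -0.5] Tz -0.01 q6 -0.098
regrip [-0.02 -0.74  0.62  0.01]
regrip 33.96 [ 0.559  -0.1577  0.1415] [-3.142  0.     2.828] 0.0234 53.6 [ 0.1 -0.4  0.7] Tz -0.03 q6 -1.668
```

Run:
```python
from h import *
c=np.array([.5589,-.1576]);z0=.1421;B=2.793+pi/2;w0=.22
for w in(3.3,1.5*pi+w0):
    go(*c,z0-.003*(w-w0)/2/pi,B-w);F=favg(4);print(round(w,2),F.round(2))
    c+=np.clip(F[:2]*.00008,-.0003,.0003)
st("s3 end");hold(.4)
w=pi-.235
go(*c,z0-.0015,B-w);st("s4 end");print(favg(4).round(2));hold(.4)
w+=.2;go(*c,z0-.0015,B-w);print("unload",favg(4).round(2))
gripper_to(.048);st("open")
go(*c,z0-.0015,B-w+pi/2);gripper_to(.015,50);print("regrip",favg(4).round(2),c);s=st("regrip")
```

```text
3.3 [ 0.84 -0.12  0.26  0.17]
4.93 [ 0.28 -1.69  0.85  0.17]
s3 end 37.09 [ 0.559  -0.1578  0.1399] [ 3.141 -0.    -0.568] 0.0233 53.7 [ 0.3 -1.3  0.4] Tz 0.2 q6 1.728
s4 end 39.25 [ 0.559  -0.1575  0.1406] [-3.141e+00 -1.000e-03  1.456e+00] 0.0232 53.8 [-0.2 -0.5  1.7] Tz -0.2 q6 -0.296
[ 0.2  -0.2   1.56 -0.2 ]
unload [ 0.48 -0.    1.48 -0.03]
open 40.45 [ 0.5588 -0.1577  0.1403] [-3.141  0.     1.258] 0.0481 0.0 [0.2 0.4 0.1] Tz -0.02 q6 -0.098
regrip [-0.31 -0.31  0.56  0.02] [ 0.55898975 -0.15774426]
regrip 42.25 [ 0.559  -0.1578  0.1407] [-3.141  0.     2.828] 0.0231 53.6 [-0.6  0.1  1.8] Tz -0.01 q6 -1.668
```

Now the last half turn, then a pause, unload, release and a straight-up retreat with a final look.

Run:
```python
from h import *
c=np.array([.5589,-.1577]);z0=.1421;B=2.793+pi;w0=.22
for w in(5.0,2*pi+w0):
    go(*c,z0-.003*(w-w0)/2/pi,B-w);F=favg(4);print(round(w,2),F.round(2))
    c+=np.clip(F[:2]*.00008,-.0003,.0003)
st("s5 end");hold(.4)
w-=.15;go(*c,z0-.003,B-w);print("unload",favg(4).round(2))
gripper_to(.06);st("open")
yaw=observe()["tcp_rot"][2]
move_l([*c,.24],feed=.12);st("up")
movep([.35,-.30,.30],[pi,0,.3]);hold(.2)
tile([("top",*proj("top",[.559,-.157,.1])[0],5),("side",*proj("side",[.559,-.157,.1])[0],5)],"pics/c4.png")
```

```text
5.0 [ 0.06 -1.13  0.22  0.21]
6.5 [-0.84 -0.45  1.68  0.16]
s5 end 45.39 [ 0.5588 -0.1578  0.1391] [ 3.142  0.    -0.568] 0.0233 53.7 [-1.  -0.6  2.1] Tz 0.17 q6 1.728
unload [ 0.36 -0.26  1.72 -0.  ]
open 46.57 [ 0.5588 -0.1578  0.139 ] [-3.142  0.    -0.419] 0.0599 0.0 [ 0.   1.  -0.6] Tz 0.04 q6 1.579
up 47.56 [ 0.5583 -0.1576  0.2389] [ 3.142e+00  2.000e-03 -4.190e-01] 0.0596 0.0 [ 0.1 -0.2  0. ] Tz 0.03 q6 1.578
```

View pics/c4.png

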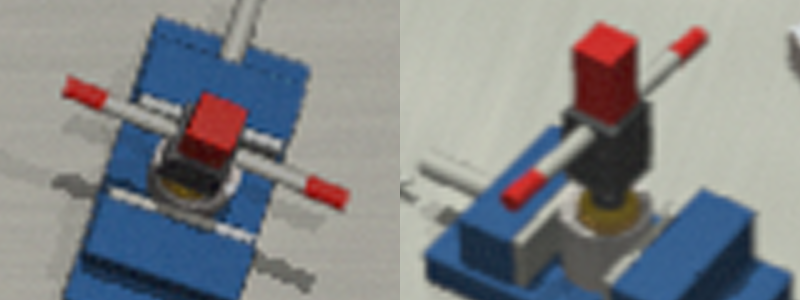

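The wrench stands upright on the tap, head at about (218,120) in the top crop. In the side crop the collar at (612,212) sits down at the bush, and the screwdriver is undisturbed.

```bash
python3 -c "
from plant import *
print(job_done())"
```

```text
the job is handed in; nothing more can be done
None
```

I fitted the wrench home on the tap and ran all five strokes, with the tap turn judged from wrench angle and bite torque to within roughly 0.05 rad. It is left standing on the tap, let go and handed in; the clock was under 50 s at the last reading, but no verdict came back.

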